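# Set the cup warmer's thumbwheel and start it

## Task

Warm the coffee: with a fingertip, roll the knurled thumbwheel of the cup warmer until its white pointer line clicks into place at the green mark, then press the orange start button fully down and let it go. Do not pick anything up, and leave the cup on its plate and everything else on the worktop where it stands.

Things in the scene. Friction and masses are not known exactly. Their poses are not given: they have to be found in the camera images.
- warmer: Flat black cup warmer, fixed, 210 (x) x 190 (y) mm, aluminium deck 35 mm up. Origin: centre of its underside, on the worktop; x runs from the near edge to the far edge, y to its left. In its frame: thumbwheel at x -60, y +30 mm; start button at x -68, y -50; round warming plate (104 mm) at x +48, y 0. It stands anywhere within 6 cm in x, 17 cm in y, yaw 0.35 either way.
- dial (a joint): Thumbwheel angle, rad. Grows as the top of the wheel rolls along the warmer's +x (away from the near edge): 40 mm of stroke a radian. Clicks: 0 white mark, 0.43 yellow, 0.86 green, 1.29 red; stops at -0.04 and 1.33. Starts at white or yellow (rarely balanced between them). Let go, it springs into the nearer click; leaving one takes about 1.5 N at the rim.
- dial_top (a point): Top of the thumbwheel, mid-width, 68 mm above the worktop; does not move or turn; axes as the warmer's. The wheel: black knurled roller, 80 mm in diameter, 44 mm wide, level axle along the warmer's y, between two grey fixed cheeks 13 mm wide and 1.5 mm lower, so it can only be stroked from above. It gives up to 4 mm down on a spring: 1.6 N plus 2 N per mm; 2 to 3 mm give enough grip.
- green_mark (a point): Middle of the gap between the two green marks, at wheel height: where the white pointer line across the wheel must stop. The cheeks carry such marks either side, from near to far: white, yellow, green, red. Green lies 8.5 mm beyond the top of the wheel (0.215 rad), yellow 8.5 mm before it, white and red 24 mm before and beyond.
- start_top (a point): Centre of the top of the orange round start button, 24 mm in diameter, when it is not pressed (the point goes down with it).
- start (a joint): Travel of the start button, m: 0 up, 0.006 fully down; a spring, 5 N fully down, pushes it back. It counts as pressed from 0.0045.
- cup: Small coffee cup, green with orange flowers, 58 mm wide, 56 mm high, standing loose on the warming plate, to be left alone. Origin: underside; the bowl's centre is 16 mm towards its own -x, the handle at +x.
- mug: White mug with handle, 92x127x95 mm, at the back; leave it. Origin: underside.
- tumbler: Clear upturned tumbler, 69 mm wide, 100 mm high, at the front right; leave it. Origin: underside.
- matches: Red matchbox 36x53x15 mm, at the back; leave it. Origin: underside.

How it is judged (in metres and radians):
On the way, in this order (a step that is already met when the one before it is completed fails the run):
1. the thumbwheel has clicked in at the green mark and rests there (value of joint dial between 0.77 and 0.95 rad and velocity of joint dial between -0.15 and 0.15 rad/s), for 0.3 s.
2. the start button is pressed down while the wheel stands at green (value of joint dial between 0.77 and 0.95 rad and value of joint start above 0.0045 m), for 0.05 s.
At the end, for the whole second after the job is handed in: The thumbwheel rests at the green mark (within 0.09 rad), the start button has been pressed (4.5 mm or more) after that and is up again, the cup stands upright at rest on its plate and no loose thing is more than 30 mm from where it was (all of step 1 and value of joint start below 0.0015 m and angle between cup's own z axis and vertical below 0.1 rad and linear speed of cup below 0.02 m/s and distance of each of cup, mug, tumbler, matches from where it was at the start of the episode below 0.03 m); the robot touches nothing.
It fails at once if the cup is lifted, tipped or pushed along (distance of cup from where it was at the start of the episode above 0.03 m or angle between cup's own z axis and vertical above 0.3 rad).
It fails at once if another loose thing is lifted or shifted by more than 30 mm (distance of any of mug, tumbler, matches from where it was at the start of the episode above 0.03 m).
It also fails if it takes over 32 s, if anything falls off the work surface, if the arm or the gripper's body presses on something with over 40 N, if the wrist force passes 120 N, or if a joint passes its speed limit or range.

## Robot

A 6-joint arm with a two-finger parallel gripper is mounted at the origin on a cart in front of the work surface, level with it; the furniture and walls round the work are solid. World frame = base frame: x ahead of the robot, y to its left, z up, the work surface at z = 0. Lengths are in mm, angles in rad, forces in N, time in s.
With the tool pointing down it reaches from about 400 to 925 mm from the base axis. Payload 12.5 kg.
Tool frame: the origin (TCP) lies at the very end of the fingers, on their centre line; the grasp point (between the pads) lies 19 mm behind it; z points along the fingers, y is the line along which they close (so a half turn about z gives the same grasp; the last joint's range is limited). The gripper opens to 95 mm and grips with 3 to 60 N. Pads are 20 mm wide; open, the fingers measure 119 mm over their backs; the gripper's body (75 mm by 180 mm) begins 59 mm behind the grasp point.
Start: joints at [1.037, 0.491, 1.559, -0, 1.092, -0.106], TCP at [259.28, 568.701, 214.661] pointing down, gripper open.
Joint ranges: [-3.1, 3.1], [-0.84, 2.19], [0.05, 2.79], [-1.13, 4.28], [0.06, 2.93], [-2.69, 2.69]. Speed limits (rad/s): [2.22, 2.22, 2.79, 3.14, 3.14, 3.14].

## Interface

Orientations are given as [roll, pitch, yaw] about the fixed x, y, z axes, in that order (R = Rz(yaw) Ry(pitch) Rx(roll)).
In Python, from cell import env gives the robot as it stands.
- The arm moves only by the tool steer_hand, called after "Request:" as name([rows], argument=value, ...), one row to a line, values as JSON. Schema: {"type":"object","properties":{"plan":{"type":"array","items":{"type":"object","properties":{"dx":{"type":"number"},"dy":{"type":"number"},"dz":{"type":"number"},"twist":{"type":"number"},"finger_gap":{"type":"number"}},"additionalProperties":false,"required":["finger_gap"]},"minItems":1,"maxItems":5},"only":{"type":"string"},"quiet":{"type":"boolean"},"lines":{"type":"string"}},"required":["plan"],"additionalProperties":false}. plan is a list of rows, 1 to 5 of them, each an object with the fields dx, dy, dz (the shift in units of 100 mm), twist (a turn about the tool's z in rad), finger_gap (the opening from 0.0 (shut) to 1.0 (fully open)); a field left out counts as zero (the opening has to be given); each row is the pose to reach, as a shift and turn from the pose commanded when the call began, along the tool's axes at that moment; what a row does not reach only later rows make up. A row lasts 1/12 s, in which the tool goes at most 41.7 mm and 0.125 rad, less where a joint would pass 70% of its speed; a pose out of reach is approached as far as the arm can. The fingers move at their own pace and stop on an object; the grip force is fixed at half the most. Time passes only in rows, so rows that do not move let the fingers close. The tool returns the time, the measured TCP pose, the force, the opening and the grip force at its end. only (a regular expression) keeps the lines of the reply that match it, lines (a string "A,B") keeps lines A to B, and quiet returns only ok. Input that does not fit is refused with a message, and nothing moves.
- env.state(): the state, without advancing time (a new reading comes with each control period).
- env.read_camera(name): name is "side" or "top" or "wrist"; returns (picture, depth): 384x512x3 uint8, red, green, blue; 384x512 float32, mm along the optical axis (not along the pixel's ray), 0 where there is no reading.
- env.camera_info(name): a dict with "vertical_fov" (degrees; the focal length in pixels is half the picture's height over the tangent of half this angle, whatever the lens; pixels are square), "cx", "cy" (the principal point, pixels), "dist_coeffs" ([k1, k2, p1, p2, k3] as OpenCV has them; the pictures are not rectified), "origin" and "attitude" of the camera in the world. Camera axes: x right, y down, z forward; pixel columns grow to the right and rows downward; lengths in mm; the calibration is good to about 2 mm. A picture is of the moment at which its call begins: read the wrist's pose just before it. camera_info takes no time and is no camera call; for the wrist camera it gives the pose at the moment of the call.
- env.job_done(): hands the job in; it is judged then, once.
The state is a dict: "t": time; "joints": joint angles; "qvel": joint speeds; "tau": joint torques, N m; "eef_pos": TCP position; "tcp_rot": TCP orientation; "ft_force": force on the tool from outside, world axes, zero at the start; "moment": the same for the moment, N m; "opening": opening from 0.0 (shut) to 1.0 (fully open); "grip_force": force on a finger pad.
Only numpy, scipy, OpenCV 4.12 (cv2) and the standard library are available. Lean on these libraries where they do the work, as an engineer would, in place of code of your own. Each camera call takes 0.05 s, during which the arm holds its last target. There are 200 camera calls.

## Working session

There is one attempt and no reset: what is moved stays moved. The work goes in short steps, Python scripts to look and compute and a tool call to move; the robot and the scene stay as the last step left them, time stands still between calls to the robot, and variables do not carry over. Pictures are saved under pics/ and viewed, at most 10 in all, crops included, and the job is handed in when it is done.

```bash
ls; mkdir -p pics; cat > h.py <<'E'
import numpy as np, cv2
from cell import env
from scipy.spatial.transform import Rotation as R
def cam(n):
    i=env.camera_info(n); f=192/np.tan(np.radians(i["vertical_fov"])/2)
    K=np.array([[f,0,i["cx"]],[0,f,i["cy"]],[0,0,1]]); 
    a=np.array(i["attitude"]); M=a if a.shape==(3,3) else R.from_euler('xyz',a).as_matrix()
    return K,np.array(i["dist_coeffs"],float),M,np.array(i["origin"],float)
def ray(c,u,v):
    K,d,M,o=c; p=cv2.undistortPoints(np.array([[[u,v]]],float),K,d)[0,0]
    return M@np.array([p[0],p[1],1.])
def at_z(c,u,v,z):
    r=ray(c,u,v); return c[3]+r*(z-c[3][2])/r[2]
def at_d(c,u,v,D): return c[3]+ray(c,u,v)*D
E
python3 - <<'E'
from h import *
print(env.state()); print(env.camera_info("top"))
p,d=env.read_camera("top"); cv2.imwrite("pics/top.png",cv2.resize(p[:,:,::-1],(800,600),interpolation=cv2.INTER_CUBIC)); np.savez("top.npz",p=p,d=d)
E
```

```text
cell.py
pics
{'t': 0.0, 'joints': array([ 1.03737076e+00,  4.91582944e-01,  1.55944319e+00, -1.32371855e-05,
        1.09172822e+00, -1.05598371e-01]), 'qvel': array([ 0.00072074,  0.00113902,  0.00122995,  0.00038096,  0.00051684,
       -0.00120989]), 'tau': array([ 1.29396176e-05, -6.12652731e+01, -2.58181858e+01,  6.93122554e-02,
        4.81949584e-02, -1.28670167e-04]), 'eef_pos': array([259.16351338, 568.46171212, 214.04938563]), 'tcp_rot': array([-3.14043619e+00, -1.10771015e-04,  2.71377151e+00]), 'ft_force': array([-0.37800628,  1.35578818, -0.06901541]), 'moment': array([ 0.02008484, -0.02940924,  0.00668388]), 'grip_force': 0.0, 'opening': 0.999619030943992}
{'vertical_fov': 43.53017042142537, 'cx': 250.13498389574772, 'cy': 190.6911969565842, 'dist_coeffs': array([-0.10727026,  0.        ,  0.        ,  0.        ,  0.        ]), 'origin': array([ 209.05038549,  -51.5713421 , 1535.70264792]), 'attitude': array([-2.87477690e+00,  1.43113051e-03, -1.58882484e+00])}
```

View pics/top.png

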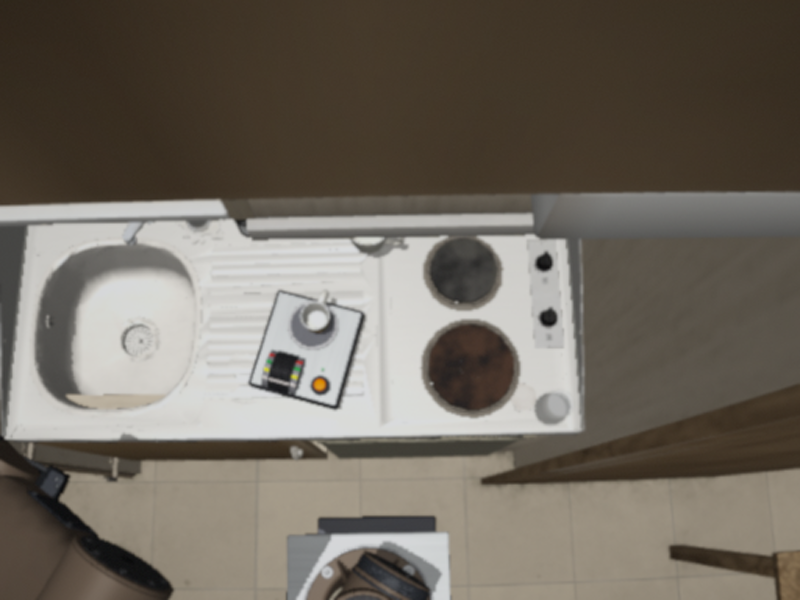

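```bash
python3 - <<'E'
from h import *
p=np.load("top.npz")["p"]
cv2.imwrite("pics/crop.png",cv2.resize(p[180:265,155:240,::-1],None,fx=7,fy=7,interpolation=cv2.INTER_CUBIC))
p,d=env.read_camera("side"); cv2.imwrite("pics/side.png",cv2.resize(p[:,:,::-1],(800,600),interpolation=cv2.INTER_CUBIC)); np.savez("side.npz",p=p,d=d)
print(env.camera_info("side"))
E
```

```text
{'vertical_fov': 52.69757243023984, 'cx': 254.19213603111453, 'cy': 191.42436554961378, 'dist_coeffs': array([-0.06997433,  0.        ,  0.        ,  0.        ,  0.        ]), 'origin': array([-392.0105033 , -456.07870648,  877.3584297 ]), 'attitude': array([-2.21074458, -0.00891866, -1.19735319])}
```

View pics/crop.png

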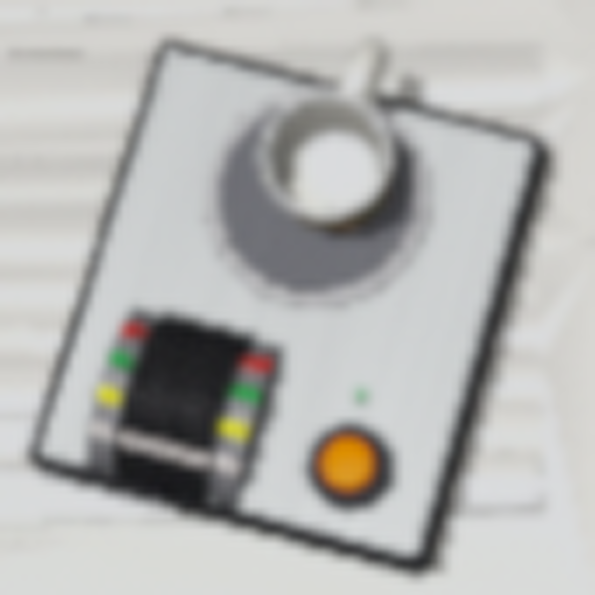

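View pics/side.png

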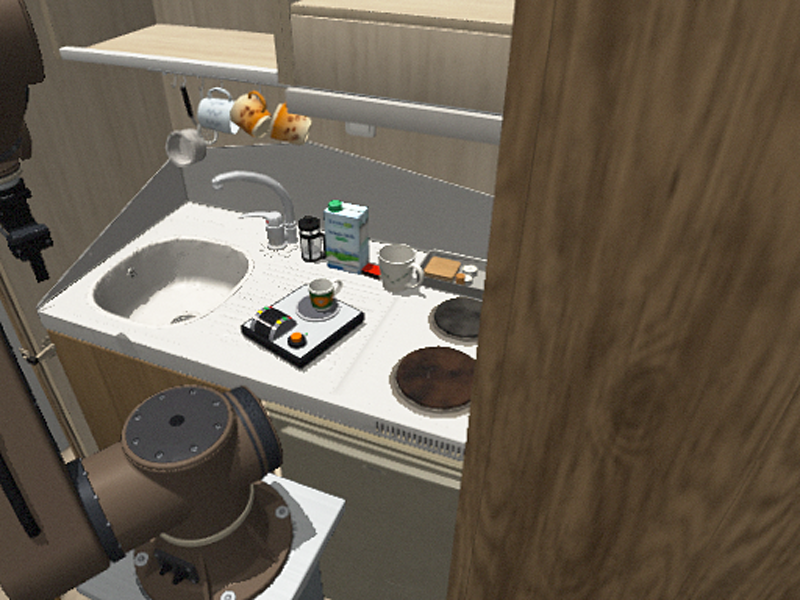

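The picture shows the white pointer line at the white marks (crop ~ (165,445)), the green marks at (122,357) and (245,392), the button at (349,465). The deck corners are clear, so next I fit the warmer pose.

```bash
python3 - <<'E'
from h import *
from scipy.optimize import least_squares
c=cam("top"); D=np.load("top.npz")["d"]
P=[((168,42),(105,95,33)),((545,142),(105,-95,33)),((430,570),(-105,-95,33)),((37,460),(-105,95,33)),
((122,357),(-51.5,58.5,65)),((245,392),(-51.5,1.5,65)),((349,465),(-68,-50,46))]
uv=[((a+.5)/7-.5+155,(b+.5)/7-.5+180) for (a,b),_ in P]
W=np.array([at_z(c,*q,w[2]) for q,(_,w) in zip(uv,P)]); L=np.array([w for _,w in P],float)
def f(x):
    C,S=np.cos(x[2]),np.sin(x[2]); return np.c_[x[0]+C*L[:,0]-S*L[:,1],x[1]+S*L[:,0]+C*L[:,1]]-W[:,:2]
r=least_squares(lambda x:f(x).ravel(),[500,0,-.2],loss='soft_l1',f_scale=2); print(r.x,f(r.x).round(1).tolist())
for q,(_,w) in zip(uv,P): print(q, at_d(c,*q,D[int(round(q[1])),int(round(q[0]))]).round(1))
q=(155+175/7,180+385/7);print("wheel",at_d(c,*q,D[int(q[1]),int(q[0])]))
x=r.x; Rz=lambda l:(x[0]+np.cos(x[2])*l[0]-np.sin(x[2])*l[1],x[1]+np.sin(x[2])*l[0]+np.cos(x[2])*l[1])
print("wheel top",Rz((-60,30)),"btn",Rz((-68,-50)))
print(env.state()['eef_pos'],env.state()['tcp_rot'],env.camera_info("wrist")["origin"])
E
```

```text
[ 5.19029557e+02  1.16724158e+02 -2.88108391e-01] [[5.4, 2.0], [2.5, -5.0], [-2.7, 1.6], [-0.9, 6.1], [-0.6, -1.3], [-0.2, -0.8], [-0.3, -1.0]]
(178.57142857142858, 185.57142857142858) [638.9 174.6  41.6]
(232.42857142857144, 199.85714285714286) [589.2   0.7  37.1]
(216.0, 261.0) [396.   55.   17.4]
(159.85714285714286, 245.28571428571428) [446.1 231.4  33.9]
(172.0, 230.57142857142856) [486.5 188.4  66.7]
(189.57142857142856, 235.57142857142856) [469.5 133.1  69.1]
(204.42857142857144, 246.0) [438.2  88.   57.2]
wheel [471.92125252 162.96667582  68.2986838 ]
wheel top (np.float64(470.0267455046569), np.float64(162.53599578242262)) btn (np.float64(439.62535357133305), np.float64(88.10646287701982))
[259.17668918 568.48894879 214.10752263] [-3.14058095e+00 -9.04330737e-05  2.71380540e+00] [196.87475836 597.83872844 384.69398733]
```

The manual's scale: shifts go in units of 100 mm. Converting my numbers, -30 mm is -0.3, -150 mm is -1.5.

```bash
cat >> h.py <<'E'
def go(x,y,z,yaw=2.85):
    s=env.state(); M=R.from_euler('xyz',s['tcp_rot']).as_matrix()
    print("delta",(M.T@(np.array([x,y,z])-s['eef_pos'])).round(1),"turn",round(s['tcp_rot'][2]-yaw,3),"F",s['ft_force'].round(1),"t",s['t'])
E
```

Request:
steer_hand([
  {"dx":-0.3,"dy":-0.24,"finger_gap":0},
  {"dx":-0.6,"dy":-0.48,"finger_gap":0},
  {"dx":-0.9,"dy":-0.72,"finger_gap":0},
  {"dx":-1.2,"dy":-0.96,"finger_gap":0},
  {"dx":-1.5,"dy":-1.2,"finger_gap":0},
])

```text
t: 0.52
eef_pos: [346.2, 395.6, 214.4]
tcp_rot: [-3.141, -0.0, 2.714]
ft_force: [1.1, 0.9, -0.3]
opening: 0.708
grip_force: 0.0
```

Request:
steer_hand([
  {"dx":-0.3,"dy":-0.24,"dz":0.08,"finger_gap":0},
  {"dx":-0.6,"dy":-0.48,"dz":0.16,"finger_gap":0},
  {"dx":-0.9,"dy":-0.72,"dz":0.24,"finger_gap":0},
  {"dx":-1.2,"dy":-0.96,"dz":0.32,"finger_gap":0},
  {"dx":-1.5,"dy":-1.2,"dz":0.4,"finger_gap":0},
])

```text
t: 0.93
eef_pos: [433.0, 224.1, 174.3]
tcp_rot: [3.142, -0.0, 2.714]
ft_force: [0.9, 0.7, -0.8]
opening: 0.352
grip_force: 0.0
```

```bash
python3 -c "
from h import *
go(470,162.5,130)"
```

```text
delta [-59.2 -40.7  44.3] turn -0.136 F [ 0.9  0.7 -0.8] t 0.9333
```

Request:
steer_hand([
  {"dx":-0.3,"dy":-0.2,"dz":0.2,"twist":-0.1,"finger_gap":0},
  {"dx":-0.59,"dy":-0.405,"dz":0.44,"twist":-0.136,"finger_gap":0},
  {"dx":-0.59,"dy":-0.405,"dz":0.44,"twist":-0.136,"finger_gap":0},
  {"dx":-0.59,"dy":-0.405,"dz":0.44,"twist":-0.136,"finger_gap":0},
  {"dx":-0.59,"dy":-0.405,"dz":0.44,"twist":-0.136,"finger_gap":0},
])

```text
t: 1.35
eef_pos: [469.4, 164.7, 130.7]
tcp_rot: [-3.142, -0.001, 2.848]
ft_force: [0.2, 0.2, -0.2]
opening: 0.022
grip_force: 0.0
```

```bash
python3 -c "
from h import *
go(470,162.5,130)
c=cam('wrist');import pickle;pickle.dump(c,open('w.pkl','wb'))
p,d=env.read_camera('wrist'); np.savez('w.npz',p=p,d=d); cv2.imwrite('pics/w.png',cv2.resize(p[:,:,::-1],(800,600),interpolation=cv2.INTER_CUBIC))"
```

```text
delta [-1.2 -1.9  0.7] turn -0.002 F [ 0.2  0.2 -0.2] t 1.35
```

View pics/w.png

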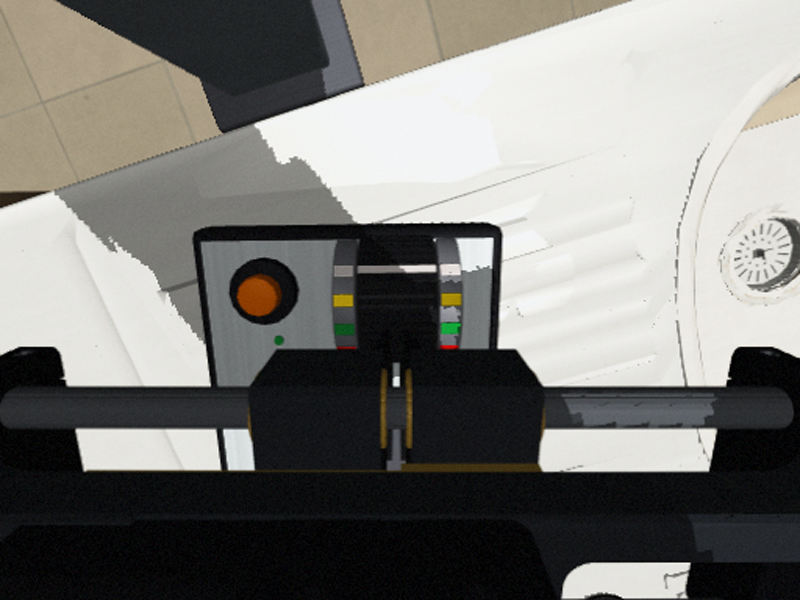

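The wrist view looks aligned with the warmer: yellow marks at (343,300)/(452,300), green at (344,329)/(450,329), white pointer at y≈270, button top at (259,296).

```bash
python3 - <<'E'
from h import *; import pickle
c=pickle.load(open('w.pkl','rb')); d=np.load('w.npz')['d']
for n,u,v,z in [('yl',343,300,65.6),('yr',452,300,65.6),('gl',344,329,65.6),('gr',450,329,65.6),('wl',344,271,59),('btn',259,296,50),('ctr',397,315,68)]:
    q=((u+.5)*.64-.5,(v+.5)*.64-.5); D=d[int(round(q[1])),int(round(q[0]))]
    print(n,at_z(c,*q,z).round(1),at_d(c,*q,D).round(1))
E
```

```text
yl [454.3 139.6  65.6] [454.  139.9  67.2]
yr [471.6 196.8  65.6] [471.2 196.7  67.1]
gl [470.3 134.8  65.6] [469.9 135.2  67.1]
gr [487.4 191.3  65.6] [487.  191.3  66.7]
wl [440.1 144.1  59. ] [439.9 144.4  60.5]
btn [441.2  90.5  50. ] [440.1  93.3  57.5]
ctr [470.4 165.7  68. ] [469.8 165.8  70.1]
```

Request:
steer_hand([
  {"dx":0.1,"dz":0.3,"finger_gap":0},
  {"dx":0.1,"dz":0.5,"finger_gap":0},
  {"dx":0.1,"dz":0.6,"finger_gap":0},
  {"dx":0.1,"dz":0.6,"finger_gap":0},
])

```text
t: 1.73
eef_pos: [459.2, 168.3, 69.7]
tcp_rot: [-3.141, -0.002, 2.851]
ft_force: [-0.3, -0.6, -0.0]
opening: 0.001
grip_force: 0.0
```

Request:
steer_hand([
  {"dz":0.03,"finger_gap":0},
  {"dz":0.05,"finger_gap":0},
  {"dz":0.05,"finger_gap":0},
])

```text
t: 1.98
eef_pos: [460.8, 167.9, 66.6]
tcp_rot: [3.14, 0.002, 2.85]
ft_force: [0.0, 2.2, 4.4]
opening: 0.003
grip_force: 2.4
```

Request:
steer_hand([
  {"dz":0.012,"finger_gap":0},
  {"dx":-0.05,"dz":0.012,"finger_gap":0},
  {"dx":-0.1,"dz":0.012,"finger_gap":0},
  {"dx":-0.15,"dz":0.012,"finger_gap":0},
  {"dx":-0.2,"dz":0.012,"finger_gap":0},
])

```text
t: 2.4
eef_pos: [480.4, 162.1, 65.7]
tcp_rot: [3.14, 0.003, 2.849]
ft_force: [-0.3, 4.0, 6.7]
opening: 0.004
grip_force: 3.2
```

Request:
steer_hand([
  {"finger_gap":0},
  {"dz":-0.15,"finger_gap":0},
  {"dx":0.2,"dz":-0.3,"finger_gap":0},
  {"dx":0.2,"dz":-0.3,"finger_gap":0},
  {"dx":0.2,"dz":-0.3,"finger_gap":0},
])

```text
t: 2.82
eef_pos: [460.2, 167.6, 95.4]
tcp_rot: [3.141, 0.002, 2.85]
ft_force: [-0.1, -0.0, 0.2]
opening: 0.005
grip_force: 0.0
```

```bash
python3 -c "
from h import *
go(470.6,164.8,68)
c=cam('wrist')
p,d=env.read_camera('wrist'); cv2.imwrite('pics/w2.png',cv2.resize(p[120:250,150:350,::-1],None,fx=4,fy=4,interpolation=cv2.INTER_CUBIC))"
```

```text
delta [-10.8   0.3  27.5] turn 0.0 F [-0.1 -0.   0.2] t 2.8167
```

View pics/w2.png

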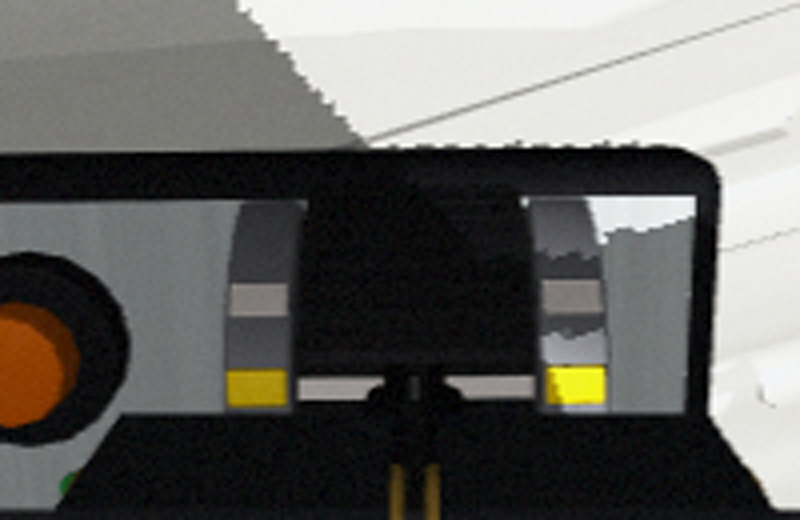

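The pointer is now at yellow (pointer y≈387 in the crop, level with the yellow marks at 387). I'll repeat the same stroke.

Request:
steer_hand([
  {"dz":0.2,"finger_gap":0},
  {"dz":0.28,"finger_gap":0},
  {"dz":0.3,"finger_gap":0},
  {"dz":0.3,"finger_gap":0},
])

```text
t: 3.2
eef_pos: [460.8, 167.3, 64.2]
tcp_rot: [3.141, 0.0, 2.85]
ft_force: [-0.7, -1.0, 8.8]
opening: 0.005
grip_force: 4.6
```

Request:
steer_hand([
  {"dx":-0.05,"finger_gap":0},
  {"dx":-0.1,"finger_gap":0},
  {"dx":-0.15,"finger_gap":0},
  {"dx":-0.2,"finger_gap":0},
  {"dx":-0.2,"finger_gap":0},
])

```text
t: 3.62
eef_pos: [480.6, 161.5, 64.6]
tcp_rot: [3.141, 0.001, 2.849]
ft_force: [-1.2, 0.6, 8.6]
opening: 0.003
grip_force: 4.2
```

Request:
steer_hand([
  {"dz":-0.15,"finger_gap":0},
  {"dx":0.2,"dz":-0.3,"finger_gap":0},
  {"dx":0.35,"dz":-0.35,"finger_gap":0},
  {"dx":0.35,"dz":-0.35,"finger_gap":0},
  {"dx":0.35,"dz":-0.35,"finger_gap":0},
])

```text
t: 4.03
eef_pos: [445.3, 171.9, 99.3]
tcp_rot: [3.142, 0.0, 2.851]
ft_force: [0.8, 0.1, -0.1]
opening: 0.004
grip_force: 0.0
```

```bash
python3 -c "
from h import *
go(440,90.5,85)
p,d=env.read_camera('wrist'); cv2.imwrite('pics/w3.png',cv2.resize(p[120:250,150:350,::-1],None,fx=4,fy=4,interpolation=cv2.INTER_CUBIC))
p,d=env.read_camera('top'); cv2.imwrite('pics/t3.png',cv2.resize(p[180:265,155:240,::-1],None,fx=7,fy=7,interpolation=cv2.INTER_CUBIC))"
```

```text
delta [-18.3 -79.5  14.3] turn 0.001 F [ 0.8  0.1 -0.1] t 4.0333
```

View pics/w3.png

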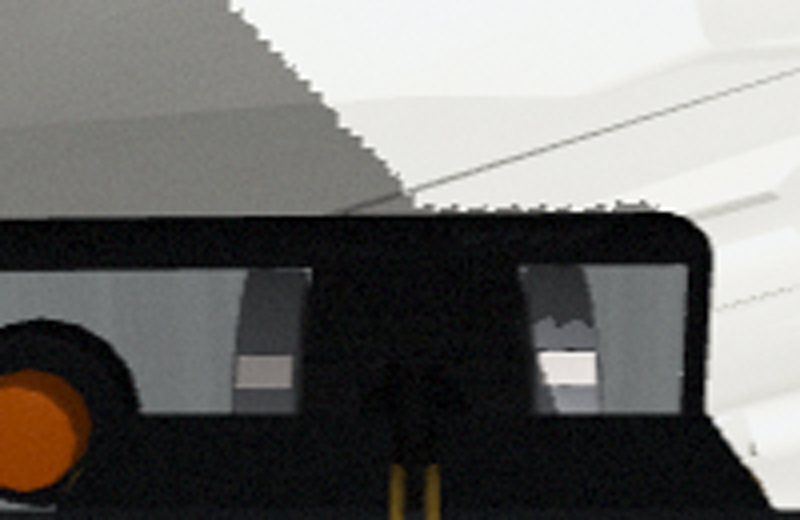

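The green mark is hidden behind the fingers here; I'll lift towards the button side and look again.

Request:
steer_hand([
  {"dx":-0.1,"dy":-0.3,"dz":-0.12,"finger_gap":0},
  {"dx":-0.2,"dy":-0.6,"dz":-0.25,"finger_gap":0},
  {"dx":-0.3,"dy":-0.8,"dz":-0.3,"finger_gap":0},
  {"dx":-0.3,"dy":-0.8,"dz":-0.3,"finger_gap":0},
  {"dx":-0.3,"dy":-0.8,"dz":-0.3,"finger_gap":0},
])

```text
t: 4.55
eef_pos: [451.9, 85.5, 129.1]
tcp_rot: [3.141, 0.0, 2.847]
ft_force: [-0.0, 0.1, -0.1]
opening: 0.003
grip_force: 0.0
```

```bash
python3 -c "
from h import *
go(440,90.5,85)
p,d=env.read_camera('wrist'); cv2.imwrite('pics/w4.png',cv2.resize(p[120:270,150:350,::-1],None,fx=4,fy=4,interpolation=cv2.INTER_CUBIC))"
```

```text
delta [12.8  1.3 44.1] turn -0.003 F [-0.   0.1 -0.1] t 4.55
```

View pics/w4.png

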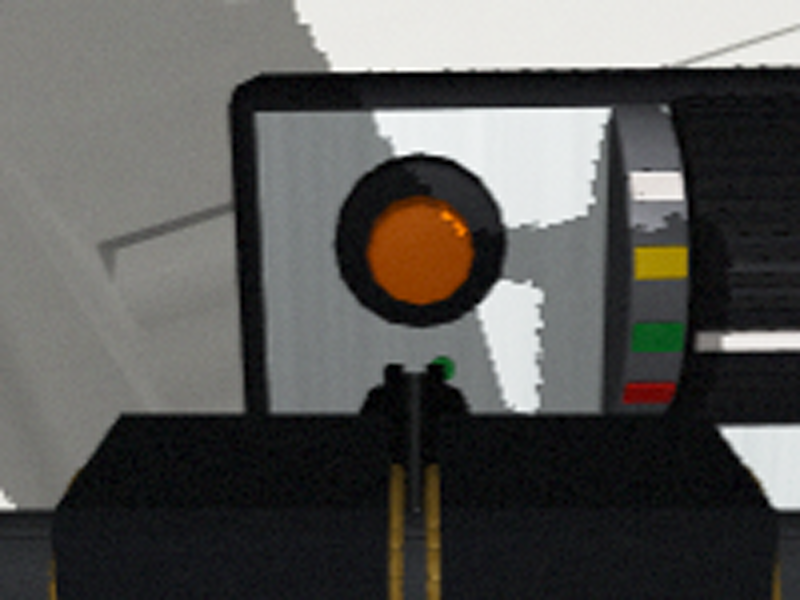

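The pointer line (crop y≈342) is level with the green mark (y≈336). The button is at crop (420,250).

```bash

python3 -c "
from h import *
c=cam('wrist');p,d=env.read_camera('wrist')
D=d[182,255]; b=at_d(c,255-.4,182.5-.4,D); print(b, at_d(c,172,184,d[184,240])[2]); r=p[:,:,0].astype(int)-p[:,:,2]; m=(r>90); m[:, :220]=0; m[:,290:]=0; v,u=np.nonzero(m); print(u.mean(),v.mean()); print(at_z(c,u.mean(),v.mean(),57)); go(440,90.5,60)"
```

```text
[438.84929692  92.01915285  55.58378081] 46.45650517703811
254.0216962524655 183.5680473372781
[439.65524589  91.24208104  57.        ]
delta [11.9  0.4 68.8] turn -0.001 F [-0.5 -0.1 -0.2] t 4.65
```

Request:
steer_hand([
  {"dx":0.12,"dz":0.3,"finger_gap":0},
  {"dx":0.12,"dz":0.6,"finger_gap":0},
  {"dx":0.12,"dz":0.66,"finger_gap":0},
  {"dx":0.12,"dz":0.66,"finger_gap":0},
])

```text
t: 4.98
eef_pos: [438.9, 90.6, 61.9]
tcp_rot: [-3.14, -0.004, 2.851]
ft_force: [-0.9, 1.1, 1.1]
opening: 0.004
grip_force: 0.0
```

Request:
steer_hand([
  {"dz":0.04,"finger_gap":0},
  {"dz":0.08,"finger_gap":0},
  {"dz":0.11,"finger_gap":0},
  {"dz":0.11,"finger_gap":0},
])

```text
t: 5.32
eef_pos: [440.6, 90.1, 52.8]
tcp_rot: [3.141, 0.002, 2.85]
ft_force: [1.1, 1.2, 2.8]
opening: 0.002
grip_force: 1.7
```

Request:
steer_hand([
  {"dz":0.015,"finger_gap":0},
  {"dz":0.03,"finger_gap":0},
  {"dz":0.04,"finger_gap":0},
  {"dz":0.04,"finger_gap":0},
])

```text
t: 5.65
eef_pos: [440.6, 90.1, 49.9]
tcp_rot: [3.141, 0.002, 2.85]
ft_force: [-2.8, 2.9, 26.5]
opening: 0.002
grip_force: 13.2
```

Force rose to 26 N at the stop, so the button is fully down. Now I'll release it and check.

Request:
steer_hand([
  {"dz":-0.2,"finger_gap":0},
  {"dz":-0.5,"finger_gap":0},
  {"dx":-0.12,"dz":-0.8,"finger_gap":0},
  {"dx":-0.12,"dz":-0.8,"finger_gap":0},
  {"dx":-0.12,"dz":-0.8,"finger_gap":0},
])

```text
t: 6.07
eef_pos: [451.9, 86.3, 129.5]
tcp_rot: [3.141, 0.003, 2.85]
ft_force: [0.1, 0.6, -0.1]
opening: 0.006
grip_force: 0.0
```

```bash
python3 -c "
from h import *
c=cam('wrist')
p,d=env.read_camera('wrist'); print(at_d(c,254,183,d[183,254]))
cv2.imwrite('pics/w5.png',cv2.resize(p[120:270,150:350,::-1],None,fx=4,fy=4,interpolation=cv2.INTER_CUBIC))"
```

```text
[440.17499684  91.2961914   55.70956168]
```

View pics/w5.png

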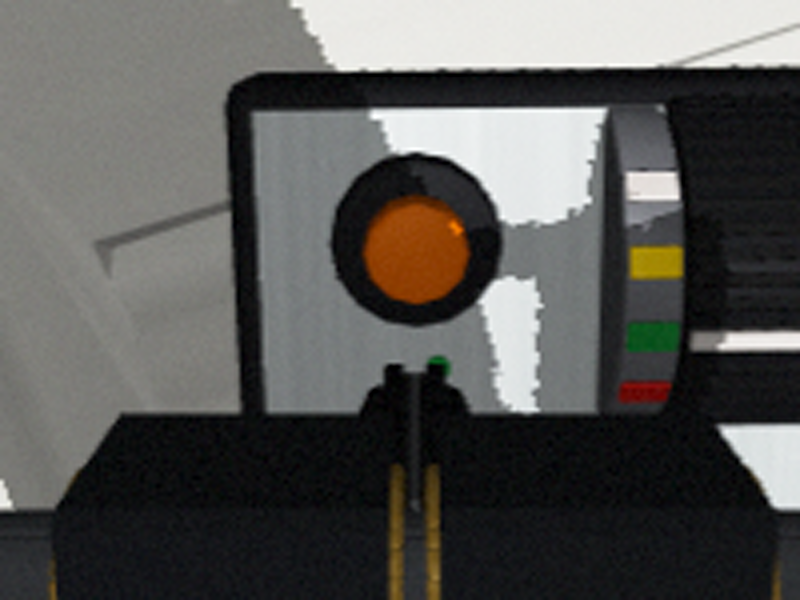

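The button is up again (top at z ≈ 55.7) and the pointer is still at green (y≈340).

```bash
python3 -c "
from cell import env
print(env.job_done())"
```

```text
the job is handed in; nothing more can be done
None
```

The job is handed in after about 6 s of robot time: the thumbwheel stands at the green mark, the start button was pressed to its stop and is up again, and the arm only touched those two; the hand-in gave no verdict.

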